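# Clamp a mower bushing in the cam vise

## Robot

A 6-joint arm with a two-finger parallel gripper is mounted at the origin on the work surface. World frame = base frame: x ahead of the robot, y to its left, z up, the work surface at z = 0. Lengths are in mm, angles in rad, forces in N, time in s.
With the tool pointing down it reaches from about 350 to 775 mm from the base axis. Payload 7.3 kg.
Tool frame: the origin (TCP) lies at the very end of the fingers, on their centre line; the grasp point (between the pads) lies 19 mm behind it (bot.grip_point_offset is the distance from the TCP to the grasp point, in mm); z points along the fingers, y is the line along which they close (so a half turn about z gives the same grasp; the last joint's range is limited). The gripper opens to 92 mm and grips with 3 to 60 N. Pads are 19 mm wide; open, the fingers measure 130 mm over their backs; the gripper's body (75 mm by 190 mm) begins 47 mm behind the grasp point.
Start: joints at [-1.398, 0.342, 1.524, -0, 1.275, -0.146], TCP at [164.572, -498.559, 226.741] pointing down, gripper open.
Joint ranges: [-2.53, 2.53], [-0.77, 2.02], [0.04, 2.7], [-1, 4.14], [0.28, 2.66], [-3.11, 3.11]. Speed limits (rad/s): [2.57, 2.57, 3.14, 3.14, 3.14, 3.14].

## Interface

Orientations are given as [roll, pitch, yaw] about the fixed x, y, z axes, in that order (R = Rz(yaw) Ry(pitch) Rx(roll)).
In Python, from plant import bot gives the robot as it stands. The module is installed in compiled form; this text tells all that it offers.
- The arm moves only by the shell command python3 -m jog 'ROWS' [OPENING]. ROWS is JSON, a list of rows, each a list of 6 numbers: the shift along the tool's x, y, z in mm, then the turn, a rotation vector about the tool's x, y, z in rad. In form: [[dx, dy, dz, rx, ry, rz], ...]. A call has 1 to 12 rows; each row shifts and turns the commanded pose from where the row before left it, along the tool's axes as they then stand; what a row does not reach is not made up. A row lasts 1/10 s, in which the tool goes at most 50 mm and 8.59 degrees, less where a joint would pass 70% of its speed; a pose out of reach is approached as far as the arm can. A call with a gripper value outside its range is refused whole. OPENING is the opening in per cent of the stroke, from 0 (shut) to 100 (fully open), set as the call begins (- or left out, the last holds). The fingers move at their own pace and stop on an object; the grip force is fixed at half the most. Time passes only in rows, so rows that do not move let the fingers close. It gives the time, the measured TCP pose, the force, the opening and the grip force at its end, in the units of the state.
- bot.get_obs(): the state, without advancing time (a new reading comes with each control period).
- bot.capture(name): name is "scene" or "top"; returns the picture (384x512x3 uint8, red, green, blue); there is no depth.
- bot.camera_model(name): a dict with "fx", "fy", "cx", "cy" (pixels), "position" and "orientation" of the camera in the world. Camera axes: x right, y down, z forward; pixel columns grow to the right and rows downward; lengths in mm; the calibration is good to about 2 mm. A picture is of the moment at which its call begins. camera_model takes no time and is no camera call.
- bot.close_job(): hands the job in; it is judged then, once.
Trained networks look in the newest picture that a camera, given by its name, has taken for a name from the list of things; names that differ only in an ending like _2 or _b are one class to them, and where a whole thing is asked for, a point or a joint stands for the part that bears it (a point fixed in the world has none). Each returns a list of dicts, best first, with "p" (0 to 1); they miss things now and then, are a little off and sometimes report something else, mostly with a low value. They report only what shows in the picture. A call takes as long as a camera call. They do not tell look-alikes from the thing itself.
- bot.outline_of(target, camera): "mask" (384x512 bool, what is visible of it) and "pixel" ([column, row] in pixels, amid what is visible of it).
The state is a dict: "time": time; "joint_positions": joint angles; "dq": joint speeds; "tau": joint torques, N m; "tool_pos": TCP position; "tcp_rot": TCP orientation; "contact_force": force on the tool from outside, world axes, zero at the start; "moment": the same for the moment, N m; "grip_width": finger opening in mm; "finger_force": force on a finger pad.
Only numpy, scipy, OpenCV 4.12 (cv2) and the standard library are available. Lean on these libraries where they do the work, as an engineer would, in place of code of your own. Each camera call takes 0.05 s, during which the arm holds its last target. There are 200 camera calls.

## Task

Stand the long plain bushing upright between the jaw and the V of the cam vise, then turn the crank anticlockwise (seen from above) until the cam's roller rests on the cam's flat dwell, so that the jaw stays clamped on the bushing by itself when you let go of the handle. Do not go past the dwell, handle the crank gently, and leave the other things on the bench where they are.

Things in the scene. Friction and masses are not known exactly. Their poses are not given: they have to be found in the camera images.
- vise: Green and steel cam vise bolted to the bench: dark base plate 130 x 330 x 12 mm, upright camshaft and crank at one end, fixed V at the other. Origin at bench level; its y axis runs along the slide from the camshaft (y = -90 mm) to the bushing's seat in the V (y = +90 mm); z up. V and jaw reach at most 41 mm above the bench, the slide 52 mm. Place and yaw differ each time.
- nest (a point): Point on the base plate's top (12 mm above the bench) where the middle of the bushing's foot stands once pushed home into the V.
- load (a point): Where to set the bushing down: on the plate, 5 mm short of the nest point on the jaw's side (5 mm either way along the slide and 3 mm aside will do; the open jaw leaves 11 mm to spare). The jaw, a steel pad 44 mm wide up to 41 mm above the bench, sprung forward with 21 N and 1.5 N/mm, pushes it home; it stops at the bushing while the slide goes on. In the dwell it presses with about 27 N.
- crank: Steel crank, turning about the vertical axis through its origin (bench level, under the shaft). Its x axis points along the arm to the handle; arm top 68 mm up. Turns anticlockwise seen from above. At the start the arm points within 0.3 rad of the vise's (-x,-y) diagonal and the jaw is open. Over 60 N between fingers and crank, both pads' squeeze summed, is rough.
- shaft (a point): Top of the shaft, 74 mm above the bench, on the crank's axis. The steel cam below it (20 mm round part, 36 mm dwell radius) is clamped to the shaft at an unmeasured setting: the dwell begins 1.6 to 2.8 rad past the arm's pointing along the (-x,-y) diagonal and is 0.45 rad (27 mm of handle travel) long. Beyond it the cam drops off, the jaw springs open and turning back cannot lift it again.
- handle (a point): Middle of the crank's black upright handle, 92 mm above the bench: a round sleeve 22 mm across, 44 mm tall (70 to 114 mm), turning freely on its pin, 60 mm from the shaft axis. Feel there: under 2 N at first; once the jaw meets the bushing 4 to 8 N of resistance along the path, falling under 2 N again on the dwell. Let go before the dwell, and the springs turn the crank back.
- bushing: The workpiece: a plain steel bushing with a straight round side, 30 mm across, 60 mm tall, about 0.2 kg, standing upright on the bench. Origin: the middle of its underside; z is its axis.
- flanged: Bystander: a steel bushing 38 mm tall with a flange 48 mm across at its foot. Origin under its middle.
- spacer: Bystander: a low steel spacer ring 44 mm across, 20 mm tall. Origin under its middle.
- tin: Bystander: a small can 66 mm across, 100 mm tall. Origin under its middle.
- jar: Bystander: a glass jar 70 mm across, 85 mm tall. Origin under its middle.
- screwdriver: Bystander: a screwdriver lying on the bench close to the robot. Origin under its middle.
- wrench: Bystander: a wrench lying at the far edge. Origin under its middle.
- offcut: Bystander: a wooden offcut 90 x 140 x 38 mm. Origin under its middle.
Things that resemble listed ones, but are neither listed nor needed, are in the scene too. Leave any turquoise or yellow look-alike of the bushing alone.

How it is judged (in metres and radians):
On the way, in this order (a step that is already met when the one before it is completed fails the run):
1. the bushing stands upright and released between the open jaw and the V (horizontal distance between bushing and nest below 0.014 m and height (world z) of bushing between 0.009 and 0.016 m and angle between bushing's own z axis and vertical below 0.1 rad and contact force between the fingers and bushing below 0.2 N), for 0.1 s.
2. the bushing is clamped: jaw, V and plate together press on it with more than 45 N (about 22 N from the jaw) (contact force between vise and bushing above 45 N), for 0.2 s.
At the end, for the whole second after the job is handed in: The bushing stands upright on the base plate (within 0.08 rad, its foot below 16 mm), home in the V within 5 mm of its seat, clamped with more than 45 N in sum over jaw, V and plate (about 22 N from the jaw), and the released crank stands still (contact force between vise and bushing above 45 N and angular speed of crank below 0.05 rad/s and horizontal distance between bushing and nest below 0.005 m and angle between bushing's own z axis and vertical below 0.08 rad and height (world z) of bushing below 0.016 m); the robot touches nothing.
It fails at once if the crank is handled roughly (more than 60 N between fingers and crank, the squeeze of both pads included) (contact force between the fingers and crank above 60 N).
It fails at once if a bystander is shifted by more than 30 mm (distance of any of flanged, spacer, tin, jar, screwdriver, wrench, offcut from where it was at the start of the episode above 0.03 m).
It also fails if it takes over 72 s, if anything falls off the work surface, if the arm or the gripper's body presses on something with over 40 N, if the wrist force passes 120 N, or if a joint passes its speed limit or range.

## Working session

There is one attempt and no reset: what is moved stays moved. The work goes in short steps, Python scripts to look and compute and a shell command to move; the robot and the scene stay as the last step left them, time stands still between calls to the robot, and variables do not carry over. Pictures are saved under pics/ and viewed, at most 10 in all, crops included, and the job is handed in when it is done.

```bash
mkdir -p pics; cat > h.py <<'E'
import numpy as np, cv2
from plant import bot
from scipy.spatial.transform import Rotation as R
def cam(c):
    m=bot.camera_model(c); o=np.array(m["orientation"],float)
    Rm=o if o.shape==(3,3) else R.from_euler('xyz',o).as_matrix()
    return m,Rm,np.array(m["position"],float)
def ray(px,c,z):
    m,Rm,p=cam(c); d=Rm@np.array([(px[0]-m["cx"])/m["fx"],(px[1]-m["cy"])/m["fy"],1])
    return p+d*(z-p[2])/d[2]
def proj(P,c):
    m,Rm,p=cam(c); q=Rm.T@(np.array(P,float)-p)
    return np.array([m["fx"]*q[0]/q[2]+m["cx"],m["fy"]*q[1]/q[2]+m["cy"]])
def snap(c,n):
    im=bot.capture(c); cv2.imwrite(f"pics/{n}.png",cv2.cvtColor(im,cv2.COLOR_RGB2BGR)); return im
E
python3 - <<'E'
from h import *
np.set_printoptions(precision=1,suppress=True)
a=snap("scene","s1");b=snap("top","t1")
cv2.imwrite("pics/b1.png",cv2.cvtColor(np.vstack([a,b])[:, :],cv2.COLOR_RGB2BGR)) 
for c in("top","scene"): print(bot.camera_model(c))
Z=dict(vise=12,bushing=60,handle=114,shaft=74,nest=12,crank=68,flanged=38,tin=100,jar=85,screwdriver=10,offcut=38,spacer=20)
for t in Z:
  for c in("top","scene"):
    for r in bot.outline_of(t,c)[:4]: print(t,c,round(r["p"],2),np.array(r["pixel"]),ray(r["pixel"],c,Z[t])[:2])
E
```

```text
{'fx': 448.46454830027585, 'fy': 448.46454830027585, 'cx': 250.23517142047407, 'cy': 188.1394685542287, 'position': array([ 414.6,  -38.8, 1133.2]), 'orientation': array([-3. , -0. , -1.6])}
{'fx': 396.56728091237363, 'fy': 396.56728091237363, 'cx': 245.4674640146028, 'cy': 193.21687642845058, 'position': array([ 996.6, -678.8,  665.2]), 'orientation': array([-2.2, -0. ,  0.6])}
vise top 0.75 [244.1 196.7] [538.  -48.8]
vise scene 0.36 [230.3 223.5] [538.6 -64.8]
bushing top 0.72 [359.6 264.4] [ 375.4 -325.2]
bushing top 0.54 [323.8 241.7] [ 427.8 -240.2]
bushing top 0.53 [353.1 232.8] [ 450.  -310.8]
bushing scene 0.81 [101.6 252.3] [ 407.7 -347.5]
bushing scene 0.74 [127.4 263.9] [ 477.6 -338.4]
bushing scene 0.54 [142.1 243.6] [ 457.  -278.4]
bushing scene 0.47 [306.2 249.5] [757.5 -82. ]
handle top 0.78 [281.3 201.6] [ 516.9 -133.1]
handle scene 0.73 [205.9 223.3] [ 567.8 -190.9]
handle scene 0.32 [229.2 228.9] [ 618.7 -176. ]
shaft top 0.57 [242.1 195.5] [533.9 -43.4]
shaft scene 0.66 [227.4 223.8] [ 577.4 -127.8]
nest top 0.98 [239.9 198.9] [532.2 -38.3]
nest scene 0.79 [227.9 
[... 183 characters left out ...]
7.1] [388.1 -24.5]
flanged scene 0.66 [280.7 151.5] [476.7 284.5]
flanged scene 0.33 [304.3 248.7] [744.1 -60.5]
tin top 0.63 [343.4 130.5] [ 690.3 -281.4]
tin scene 0.63 [222.  301.2] [ 713.9 -324.7]
jar top 0.63 [123.4 123.4] [701.1 242.5]
jar top 0.32 [351.  232.7] [ 449.3 -299.6]
jar scene 0.84 [347.1 181.4] [735. 183.]
screwdriver top 0.86 [231.8 254.5] [393.7 -20.6]
screwdriver scene 0.53 [199.2 194.9] [394.7 -16. ]
offcut top 0.77 [400.3 178.3] [ 587.6 -436.8]
offcut scene 0.76 [133.  344.7] [ 614.2 -451.6]
spacer top 0.53 [ 93.6 166.9] [605.8 328.3]
spacer top 0.35 [279.7 202.6] [ 523.7 -137.8]
spacer top 0.34 [349.6 232.3] [ 452.4 -312.3]
spacer scene 0.5 [318.1 161.7] [588.2 328. ]
```

View pics/t1.png

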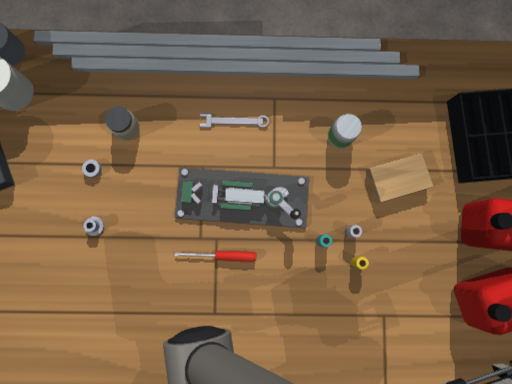

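View pics/s1.png

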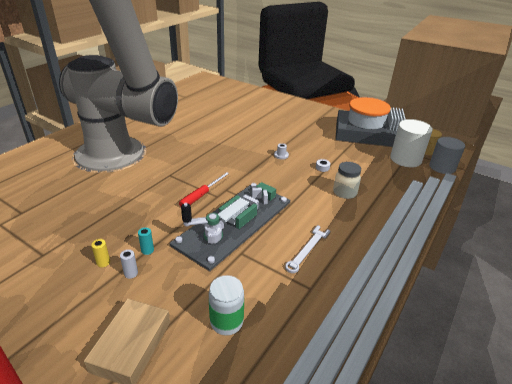

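The top view shows the vise lying along world y, with the V at the left (~190,192), the camshaft at (275,199) and the handle at (296,213). The grey bushing is at (355,231), with turquoise (325,241) and yellow (362,263) look-alikes.

```bash
python3 - <<'E'
from h import *
np.set_printoptions(precision=1,suppress=True)
a=bot.capture("top")
cr=a[160:280,165:380]; cv2.imwrite("pics/z1.png",cv2.cvtColor(cv2.resize(cr,None,fx=3.7,fy=3.7,interpolation=cv2.INTER_CUBIC),cv2.COLOR_RGB2BGR))
r=bot.outline_of("vise","top")[0]; m=r["mask"].astype(np.uint8)
rr=cv2.minAreaRect(cv2.findNonZero(m)); bp=cv2.boxPoints(rr); print("vise rect",bp.tolist())
P=np.array([ray(p,"top",12)[:2] for p in bp]); print(P,P.mean(0),np.linalg.norm(np.diff(P,axis=0),axis=1))
for p in [(355.5,231.5)]:print(ray(p,"top",60))
for t in("bushing","bushing"):
  for r in bot.outline_of(t,"top"):
    ys,xs=np.nonzero(r["mask"]); print(t,r["p"],xs.min(),xs.max(),ys.min(),ys.max(),a[r["mask"]].mean(0))
print(bot.get_obs())
E
```

```text
vise rect [[174.46717834472656, 219.63723754882812], [178.2373504638672, 165.59796142578125], [309.5748291015625, 174.76104736328125], [305.80462646484375, 228.80032348632812]]
[[ 477.7  123.6]
 [ 614.3  118.9]
 [ 596.7 -214.2]
 [ 459.8 -204.2]] [537.1 -44. ] [136.7 333.6 137.3]
[ 453.1 -316.7   60. ]
bushing 0.71 175 309 168 227 [92.1 95.7 94.4]
bushing 0.6 346 360 226 236 [121.9 118.6 122.6]
bushing 0.56 317 331 235 245 [ 57.7 113.1 110.3]
bushing 0.45 351 368 257 270 [148.3 125.5  44.2]
bushing 0.71 175 309 168 227 [92.1 95.7 94.4]
bushing 0.6 346 360 226 236 [121.9 118.6 122.6]
bushing 0.56 317 331 235 245 [ 57.7 113.1 110.3]
bushing 0.45 351 368 257 270 [148.3 125.5  44.2]
{'time': 1.5, 'joint_positions': array([-1.4,  0.3,  1.5, -0. ,  1.3, -0.1]), 'dq': array([-0., -0., -0.,  0.,  0.,  0.]), 'tau': array([ -0. , -43.1, -24.4,   0.1,   0. ,  -0. ]), 'tool_pos': array([ 164.6, -498.6,  226.7]), 'tcp_rot': array([3.1, 0. , 0.3]), 'contact_force': array([-0. ,  0.7, -0.1]), 'moment': array([-0.,  0., -0.]), 'finger_force': 0.0, 'grip_width': 91.52085640128504}
```

View pics/z1.png

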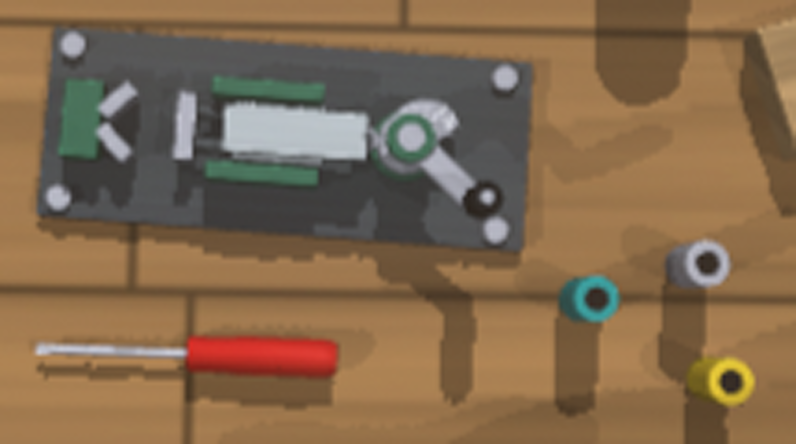

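The zoom shows the plate corners at (53,29), (533,63), (522,252) and (38,215). The shaft top is at (410,137), the handle top at (485,198) and the bushing's top rim at (707,263).

```bash
python3 - <<'E'
from h import *
np.set_printoptions(precision=2,suppress=True)
z=lambda x,y:((x+.5)/3.7-.5+165,(y+.5)/3.7-.5+160)
C=np.array([ray(z(*p),"top",12)[:2] for p in [(53,29),(533,63),(522,252),(38,215)]])
print(C,np.linalg.norm(C-np.roll(C,1,0),axis=1))
c=C.mean(0); v=(C[0]+C[3]-C[1]-C[2]); v/=np.linalg.norm(v); yaw=np.arctan2(-v[0],v[1])
u=C[0]+C[1]-C[2]-C[3]; print("yaw",yaw,np.arctan2(u[1],u[0]))
print("centre",c,"shaft calc",c-90*v,"nest",c+90*v,"load",c+85*v)
s=ray(z(410,137),"top",74)[:2];h=ray(z(485,198),"top",114)[:2];h2=ray(z(483,199),"top",114)[:2]
print("shaft",s,"handle",h,h2,np.linalg.norm(h-s),"crank ang",np.arctan2(*(h-s)[::-1]), "bush",ray(z(707,263),"top",60))
# V apex & jaw
for n,p,q in(("Vtop",(100,108),41),("Vbot",(100,132),41),("jaw top",(186,93),41),("jaw bot",(184,159),41)):print(n,(ray(z(*p),"top",q)[:2]-c)@np.c_[[v[1],-v[0]],v])
# scene check
print("bush scene proj",proj([*ray(z(707,263),"top",60)[:2],60],"scene"),proj([*s,74],"scene"),proj([*h,114],"scene"))
o=bot.get_obs();print(o["tcp_rot"])
E
```

```text
[[ 609.54  116.97]
 [ 591.8  -211.88]
 [ 462.41 -204.03]
 [ 482.43  122.7 ]] [127.24 329.33 129.62 327.35]
yaw -0.0575270815436593 -0.05291347490402221
centre [536.54 -44.06] shaft calc [ 531.37 -133.91] nest [541.72  45.79] load [541.43  40.8 ]
shaft [ 532.45 -122.79] handle [ 490.92 -166.18] [ 490.29 -164.95] 60.0603908419841 crank ang -2.3342350371092078 bush [ 455.03 -317.23   60.  ]
Vtop [  8.34 124.9 ]
Vbot [ -7.58 123.5 ]
jaw top [22.56 69.06]
jaw bot [-21.35  66.8 ]
bush scene proj [127.81 253.43] [213.38 215.3 ] [186.5  204.49]
[3.14 0.   0.32]
```

```bash
python3 -m jog '[[33,-8,9,0,0,0],[33,-8,9,0,0,0],[33,-8,9,0,0,0],[33,-8,9,0,0,0],[33,-8,9,0,0,0],[33,-8,9,0,0,0],[33,-8,9,0,0,0],[33,-8,9,0,0,0],[33,-8,9,0,0,0],[33,-8,9,0,0,0]]' 55; python3 -m jog '[[0,0,0,0,0,-0.149],[0,0,0,0,0,-0.149],[0,0,0,0,0,-0.149],[0,0,0,0,0,-0.149],[0,0,0,0,0,-0.149],[0,0,0,0,0,-0.149],[0,0,0,0,0,-0.149],[0,0,0,0,0,-0.149],[0,0,0,0,0,0],[0,0,0,0,0,0]]'
cat > st.py <<'E'
from h import *
import sys
# st.py X Y [Z [YAW]]: remaining shift in tool axes
np.set_printoptions(precision=2,suppress=True)
o=bot.get_obs(); p=o["tool_pos"]; Rm=R.from_euler('xyz',o["tcp_rot"]).as_matrix()
print("t",o["time"],"pos",p,"rot",o["tcp_rot"],"F",o["contact_force"],"w",o["grip_width"],"ff",o["finger_force"])
if len(sys.argv)>3: print("tool shift",Rm.T@(np.array(sys.argv[1:4],float)-p))
E
python3 st.py 455 -317 33
```

```text
time: 2.5
tool_pos: [454.0, -318.3, 136.4]
tcp_rot: [3.141, -0.0, 0.319]
contact_force: [0.2, -0.1, 0.7]
grip_width: 50.5
finger_force: 0.0
time: 3.5
tool_pos: [452.9, -319.2, 136.7]
tcp_rot: [3.142, 0.0, 1.507]
contact_force: [0.4, 0.2, -0.1]
grip_width: 50.2
finger_force: 0.0
t 3.5 pos [ 452.91 -319.17  136.71] rot [3.14 0.   1.51] F [ 0.44  0.23 -0.12] w 50.20687704822127 ff 0.0
tool shift [  2.3    1.95 103.71]
```

```bash
python3 -m jog '[[2,2,15,0,0,0],[0,0,15,0,0,0],[0,0,15,0,0,0],[0,0,15,0,0,0],[0,0,15,0,0,0],[0,0,15,0,0,0],[0,0,14,0,0,0],[0,0,0,0,0,0],[0,0,0,0,0,0]]'; python3 -m jog '[[0,0,0,0,0,0],[0,0,0,0,0,0],[0,0,0,0,0,0],[0,0,0,0,0,0],[0,0,0,0,0,0],[0,0,0,0,0,0]]' 0; python3 - <<'E'
from h import *
a=snap("scene","s2"); b=bot.capture("top")
f=lambda i:cv2.resize(i,None,fx=4,fy=4,interpolation=cv2.INTER_CUBIC)
im=np.hstack([f(a[190:310,60:160]),f(b[190:310,310:410])])
cv2.imwrite("pics/g2.png",cv2.cvtColor(im[:, :800],cv2.COLOR_RGB2BGR))
E
```

```text
time: 4.4
tool_pos: [455.1, -317.4, 32.9]
tcp_rot: [-3.141, -0.0, 1.509]
contact_force: [0.1, 0.4, -1.2]
grip_width: 50.4
finger_force: 0.0
time: 5.0
tool_pos: [455.1, -317.5, 33.2]
tcp_rot: [3.141, 0.001, 1.511]
contact_force: [-2.0, -0.2, 5.4]
grip_width: 29.6
finger_force: 29.9
```

View pics/g2.png

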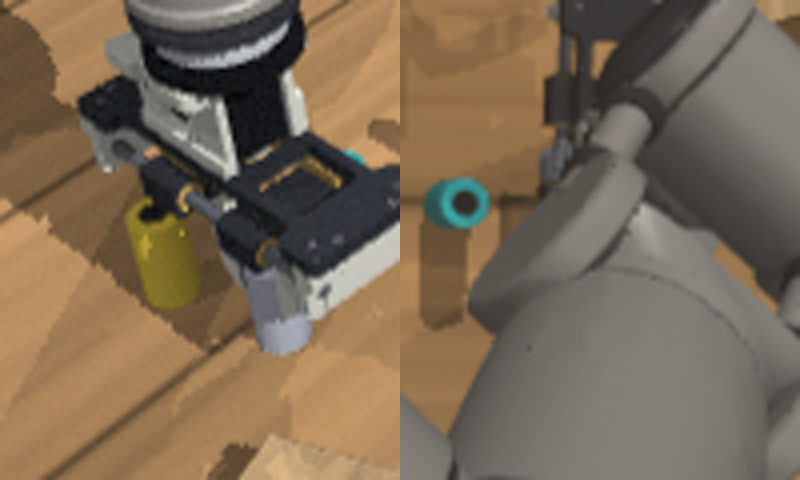

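```bash
python3 -m jog '[[0,0,-10,0,0,0],[0,0,-20,0,0,0],[0,0,-20,0,0,0],[0,0,-20,0,0,0],[0,0,-20,0,0,0],[0,0,-20,0,0,0],[0,0,-20,0,0,0],[0,0,-20,0,0,0]]'; python3 -m jog '[[15,3,0,0,0,0],[34,6,0,0,0,0],[34,6,0,0,0,0],[34,6,0,0,0,0],[34,6,0,0,0,0],[34,6,0,0,0,0],[34,6,0,0,0,0],[34,6,0,0,0,0],[34,6,0,0,0,0],[34,6,0,0,0,0],[34,6,0,0,0,0],[19,2,0,0,0,0]]'; python3 -m jog '[[0,0,0,0,0,0],[0,0,0,0,0,0],[0,0,0,0,0,0]]';python3 st.py 542.2 52 46; python3 - <<'E'
from h import *
for c in("top","scene"):
  bot.capture(c)
  for t in("nest","shaft"):
   for r in bot.outline_of(t,c)[:2]: print(c,t,r["p"],r["pixel"])
E
```

```text
time: 5.9
tool_pos: [454.7, -316.9, 183.5]
tcp_rot: [-3.141, -0.001, 1.511]
contact_force: [0.3, -0.1, -2.9]
grip_width: 29.2
finger_force: 29.9
time: 7.1
tool_pos: [541.4, 55.7, 181.4]
tcp_rot: [-3.139, -0.001, 1.513]
contact_force: [0.0, -0.5, -2.5]
grip_width: 29.5
finger_force: 29.9
time: 7.4
tool_pos: [541.7, 51.7, 182.2]
tcp_rot: [-3.14, 0.0, 1.51]
contact_force: [-0.3, -0.1, -2.4]
grip_width: 29.4
finger_force: 29.9
t 7.4 pos [541.71  51.69 182.16] rot [-3.14  0.    1.51] F [-0.26 -0.12 -2.43] w 29.368641804676244 ff 29.87332820892334
tool shift [  0.38   0.63 136.15]
top nest 0.61 [259.7, 198.8]
top shaft 0.8 [264.1, 197.3]
scene nest 0.93 [226.2, 227.6]
scene shaft 0.86 [228.1, 222.3]
```

```bash
python3 -m jog '[[0,0.5,17,0,0,0],[0,0,17,0,0,0],[0,0,17,0,0,0],[0,0,17,0,0,0],[0,0,17,0,0,0],[0,0,17,0,0,0],[0,0,0,0,0,0],[0,0,0,0,0,0]]'; python3 - <<'E'
from h import *
a=snap("scene","s3")
p=lambda *q:print(q,proj(q,"scene"))
v=np.array([.0575,.998])
s=np.array([532.45,-122.8]); n=s+180*v; print(n)
p(*n,12);p(*n,41);p(*(n-5*v),47)
im=cv2.resize(a[140:270,180:300],None,fx=4.5,fy=4.5,interpolation=cv2.INTER_CUBIC); cv2.imwrite("pics/z3.png",cv2.cvtColor(im,cv2.COLOR_RGB2BGR))
E
```

```text
time: 8.5
tool_pos: [543.0, 51.9, 81.0]
tcp_rot: [-3.142, 0.0, 1.51]
contact_force: [0.5, 0.1, -2.5]
grip_width: 29.4
finger_force: 29.9
[542.8   56.84]
(np.float64(542.8000000000001), np.float64(56.83999999999999), 12) [258.13489016 200.71898522]
(np.float64(542.8000000000001), np.float64(56.83999999999999), 41) [258.5628936  192.11778463]
(np.float64(542.5125), np.float64(51.84999999999999), 47) [257.53670534 191.14206065]
```

View pics/z3.png

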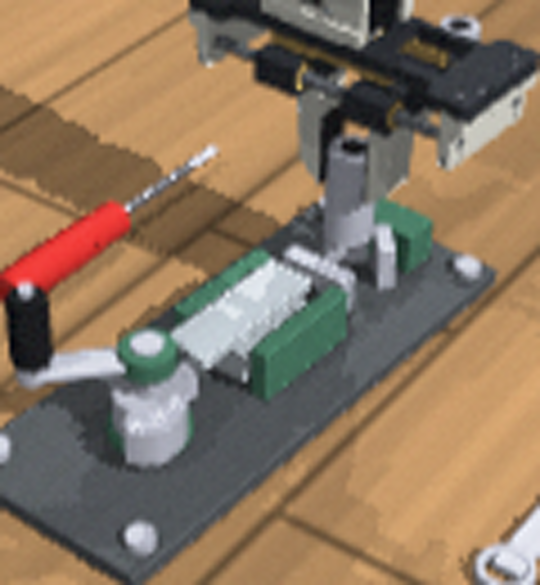

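The bushing hangs with its foot at zoom (348,243), between the jaw pad (~320,275) and the V wing (385,255), so it is lined up for lowering.

```bash
python3 -m jog '[[0,0,8,0,0,0],[0,0,8,0,0,0],[0,0,7,0,0,0],[0,0,5,0,0,0],[0,0,3,0,0,0],[0,0,2,0,0,0],[0,0,1,0,0,0],[0,0,0,0,0,0]]'; python3 -m jog '[[0,0,1,0,0,0],[0,0,0,0,0,0]]'
```

```text
time: 9.35
tool_pos: [542.9, 52.1, 46.7]
tcp_rot: [3.141, 0.0, 1.511]
contact_force: [0.4, 0.2, -2.4]
grip_width: 29.2
finger_force: 29.9
time: 9.55
tool_pos: [542.8, 52.1, 45.8]
tcp_rot: [3.141, 0.0, 1.511]
contact_force: [0.6, -0.6, -2.4]
grip_width: 29.3
finger_force: 29.9
```

```bash
python3 -m jog '[[0,0,1,0,0,0],[0,0,0,0,0,0],[0,0,0,0,0,0]]'
```

```text
time: 9.85
tool_pos: [543.0, 52.1, 45.3]
tcp_rot: [3.141, 0.0, 1.511]
contact_force: [-1.6, -0.6, 5.0]
grip_width: 29.2
finger_force: 29.9
```

```bash
python3 -m jog '[[0,0,0,0,0,0],[0,0,0,0,0,0],[0,0,0,0,0,0],[0,0,0,0,0,0]]' 55;  python3 -m jog '[[0,0,-5,0,0,0],[0,0,-15,0,0,0],[0,0,-20,0,0,0],[0,0,-20,0,0,0],[0,0,-25,0,0,0],[0,0,-25,0,0,0],[-25,0,0,0,0,0],[-40,0,0,0,0,0],[-40,0,0,0,0,0],[-40,0,0,0,0,0],[0,0,0,0,0,0],[0,0,0,0,0,0]]'; python3 st.py; python3 - <<'E'
from h import *
a=snap("scene","s4");b=snap("top","t4")
v=np.array([.0575,.998]);s=np.array([532.45,-122.8]); n=s+180*v
print(proj([*n,72],"scene"),proj([*n,72],"top"))
f=lambda i:cv2.resize(i,None,fx=4,fy=4,interpolation=cv2.INTER_CUBIC)
cv2.imwrite("pics/g4.png",cv2.cvtColor(np.hstack([f(a[160:270,180:280]),f(b[155:265,165:265])]),cv2.COLOR_RGB2BGR))
for r in bot.outline_of("bushing","top"):print(r["p"],r["pixel"])
E
```

```text
time: 10.25
tool_pos: [542.9, 52.1, 44.6]
tcp_rot: [3.142, 0.0, 1.511]
contact_force: [0.2, -0.1, -0.2]
grip_width: 50.1
finger_force: 0.0
time: 11.45
tool_pos: [534.0, -93.3, 154.9]
tcp_rot: [3.141, -0.0, 1.509]
contact_force: [0.2, 1.3, 0.5]
grip_width: 50.2
finger_force: 0.0
t 11.45 pos [534.   -93.31 154.92] rot [ 3.14 -0.    1.51] F [0.16 1.28 0.47] w 50.174538318864414 ff 0.0
[259.03584506 182.61330427] [199.99788045 191.19611958]
0.67 [326.3, 241.9]
0.58 [200.2, 190.8]
0.52 [361.1, 265.0]
0.46 [92.3, 167.9]
```

View pics/g4.png

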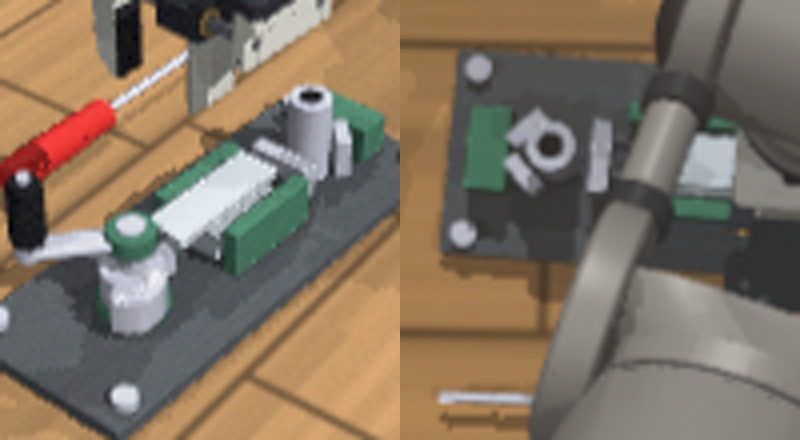

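The bushing stands upright in the V mouth (top rim at (200,191) in the full top image, where the load point projects), and the jaw is open. Next is the handle.

```bash
python3 -m jog '[[0,0,0,0,0,0.14],[0,0,0,0,0,0.14],[0,0,0,0,0,0.14],[0,0,0,0,0,0.14],[0,0,0,0,0,0.14],[0,0,0,0,0,0],[0,0,0,0,0,0]]' 45; python3 st.py 490.6 -165.6 76
```

```text
time: 12.3
tool_pos: [534.2, -91.7, 154.8]
tcp_rot: [3.142, 0.0, 0.816]
contact_force: [-0.0, 0.9, -0.0]
grip_width: 41.5
finger_force: 0.0
t 12.3 pos [534.17 -91.73 154.76] rot [3.14 0.   0.82] F [-0.01  0.87 -0.02] w 41.54904870148415 ff 0.0
tool shift [-83.66  18.87  78.76]
```

```bash
python3 -m jog '[[-21,5,0,0,0,0],[-21,5,0,0,0,0],[-21,5,0,0,0,0],[-21,4,0,0,0,0],[0,0,0,0,0,0],[0,0,15,0,0,0],[0,0,15,0,0,0],[0,0,15,0,0,0],[0,0,15,0,0,0],[0,0,15,0,0,0],[0,0,4,0,0,0],[0,0,0,0,0,0]]'; python3 -m jog '[[0,0,0,0,0,0],[0,0,0,0,0,0],[0,0,0,0,0,0],[0,0,0,0,0,0]]' 28; python3 st.py 490.6 -165.6 76;  python3 - <<'E'
from h import *
a=snap("scene","s5")
cv2.imwrite("pics/z5.png",cv2.cvtColor(cv2.resize(a[150:270,150:270],None,fx=4.5,fy=4.5,interpolation=cv2.INTER_CUBIC),cv2.COLOR_RGB2BGR))
E
```

```text
time: 13.5
tool_pos: [490.1, -165.8, 75.3]
tcp_rot: [-3.14, 0.0, 0.813]
contact_force: [0.4, -0.1, 0.4]
grip_width: 41.3
finger_force: 0.0
time: 13.9
tool_pos: [490.2, -166.7, 76.2]
tcp_rot: [3.141, -0.0, 0.811]
contact_force: [-0.3, -0.2, -0.6]
grip_width: 26.1
finger_force: 0.0
t 13.9 pos [ 490.21 -166.73   76.16] rot [ 3.14 -0.    0.81] F [-0.3  -0.21 -0.56] w 26.13182398765926 ff 0.0
tool shift [ 1.08 -0.5   0.16]
```

View pics/z5.png

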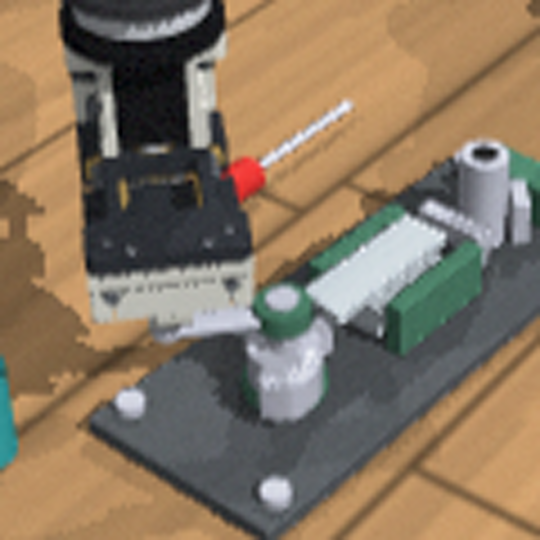

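The gripper sits over the handle, with the arm end just visible below it at (175,325). I start turning.

```bash
python3 -m jog '[[1,6,0,0,0,-0.1],[0.3,6,0,0,0,-0.1],[0.3,6,0,0,0,-0.1],[0.3,6,0,0,0,-0.1],[0.3,6,0,0,0,-0.1],[0.3,6,0,0,0,-0.1]]'; cat > cr.py <<'E'
from h import *
np.set_printoptions(precision=2,suppress=True)
o=bot.get_obs(); p=o["tool_pos"]; s=np.array([532.2,-122.8]); d=p[:2]-s
Rm=R.from_euler('xyz',o["tcp_rot"]).as_matrix()
th=np.arctan2(d[1],d[0]); yaw=o["tcp_rot"][2]
print("past diag",(th+2.41)%(2*np.pi),"r",np.hypot(*d),"yaw err",(th+np.pi-yaw+np.pi)%(2*np.pi)-np.pi,"F tool",Rm.T@o["contact_force"],"z",p[2],"w",o["grip_width"],"j6",o["joint_positions"][5],"ff",o["finger_force"],"t",o["time"])
E
python3 cr.py; python3 -m jog '[[0.3,6,0,0,0,-0.1],[0.3,6,0,0,0,-0.1],[0.3,6,0,0,0,-0.1],[0.3,6,0,0,0,-0.1]]'; python3 cr.py
```

```text
time: 14.55
tool_pos: [522.3, -182.0, 75.8]
tcp_rot: [-3.141, 0.0, 1.415]
contact_force: [-0.2, 0.6, -0.2]
grip_width: 25.8
finger_force: 0.4
past diag 0.673057797579337 r 60.032308032629444 yaw err -0.010152561314479058 F tool [ 0.52 -0.32  0.18] z 75.77712381335722 w 25.82608852477072 j6 -0.31765503127587136 ff 0.4016090836375952 t 14.55
time: 14.95
tool_pos: [546.2, -181.1, 75.8]
tcp_rot: [-3.141, -0.0, 1.815]
contact_force: [-1.7, -0.3, 0.7]
grip_width: 25.1
finger_force: 0.4
past diag 1.0744985092799588 r 59.915596451743475 yaw err -0.008592304835137288 F tool [ 0.09 -1.77 -0.72] z 75.77966958371407 w 25.143247869100094 j6 -0.696873660198474 ff 0.4128572344779968 t 14.95
```

```bash
python3 -m jog '[[0.3,6,0,0,0,-0.1],[0.3,6,0,0,0,-0.1]]'>/dev/null; python3 cr.py; python3 -m jog '[[0.3,6,0,0,0,-0.1],[0.3,6,0,0,0,-0.1]]'>/dev/null; python3 cr.py; python3 -m jog '[[0.3,6,0,0,0,-0.1]]'>/dev/null; python3 cr.py
```

```text
past diag 1.2717549620392665 r 59.77009560258269 yaw err -0.01142759435332108 F tool [ 0.64 -1.89 -1.33] z 75.77390165678563 w 25.98007813868063 j6 -0.8820563053492607 ff 0.9413417056202888 t 15.15
past diag 1.4723419368707407 r 59.72796071934337 yaw err -0.010827464142931564 F tool [ 1.42 -1.52 -0.51] z 75.76970079713848 w 25.65910686040482 j6 -1.065034882957121 ff 1.0032971575856209 t 15.35
past diag 1.5728918538141239 r 59.739429407075036 yaw err -0.010321448141774159 F tool [-0.19 -2.8  -0.96] z 75.7765400972305 w 25.6863026494491 j6 -1.1559382198929207 ff 1.0311126708984375 t 15.45
```

```bash
python3 -m jog '[[0.3,6,0,0,0,-0.1]]'>/dev/null; python3 cr.py; python3 -m jog '[[0.3,6,0,0,0,-0.1]]'>/dev/null; python3 cr.py; python3 -m jog '[[0,0,0,0,0,0],[0,0,0,0,0,0]]' >/dev/null; python3 cr.py
```

```text
past diag 1.6730361270683827 r 59.73510336942851 yaw err -0.0101514356564949 F tool [-0.48 -2.84 -0.45] z 75.77395482516641 w 25.6572644926739 j6 -1.2465014051025785 ff 1.0818370431661606 t 15.55
past diag 1.7724287191072432 r 59.728178652235435 yaw err -0.010775402627432928 F tool [-0.39 -3.44 -0.6 ] z 75.78419012143934 w 26.06152923937763 j6 -1.336792799234616 ff 1.3651419058442116 t 15.65
past diag 1.7773001140119176 r 59.73955633671083 yaw err 0.0006422928527429761 F tool [-0.48 -1.28 -0.5 ] z 75.74444051459491 w 25.39501812675103 j6 -1.3306406848794732 ff 0.3401850163936615 t 15.85
```

```bash
for i in 1; do python3 -m jog '[[0.3,6,0,0,0,-0.1],[0,0,0,0,0,0]]'>/dev/null; python3 cr.py; done; python3 -m jog '[[0.3,6,0,0,0,-0.1],[0,0,0,0,0,0]]'>/dev/null; python3 cr.py;  python3 - <<'E'
from h import *
a=snap("scene","s6");b=bot.capture("top")
f=lambda i:cv2.resize(i,None,fx=4,fy=4,interpolation=cv2.INTER_CUBIC)
cv2.imwrite("pics/g6.png",cv2.cvtColor(np.hstack([f(a[160:270,180:280]),f(b[155:265,165:265])]),cv2.COLOR_RGB2BGR))
E
```

```text
past diag 1.8787334555428408 r 59.75425210638366 yaw err 0.0003665922895335072 F tool [ 0.3  -1.78 -0.57] z 75.76742959028161 w 25.853959655787865 j6 -1.4223344263189355 ff 0.46555529348552227 t 16.05
past diag 1.9807064226714792 r 59.73619390392478 yaw err 0.0037228706678598122 F tool [ 0.38 -1.23  0.41] z 75.74799887393205 w 25.767912631144508 j6 -1.511029137086612 ff 0.4802064411342144 t 16.25
```

View pics/g6.png

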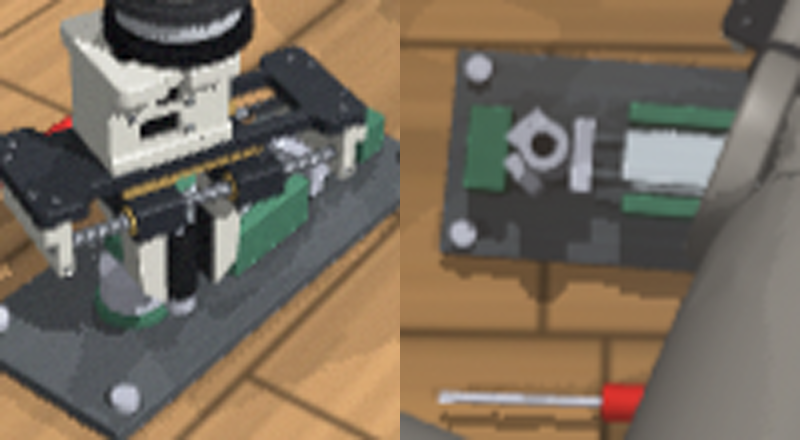

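The jaw pad has moved up to the bushing (right half, 583 against 600 before) and the bushing is pushed into the V (543 against 551). The clamping rise should come now.

```bash
python3 -m jog '[[0.3,6,0,0,0,-0.1],[0,0,0,0,0,0]]'>/dev/null; python3 cr.py; python3 -m jog '[[0.3,6,0,0,0,-0.1],[0,0,0,0,0,0]]'>/dev/null; python3 cr.py
```

```text
past diag 2.068855660810404 r 59.78897935980837 yaw err -0.00891827312711202 F tool [-0.07 -4.19 -0.31] z 75.75738262194673 w 25.880338813639746 j6 -1.6016965312690392 ff 2.3735012859106064 t 16.55
past diag 2.1617305924834422 r 59.86629286542178 yaw err -0.015582676790250716 F tool [ 0.31 -5.94  0.04] z 75.76478129167653 w 25.6680823934047 j6 -1.6914788723172502 ff 2.8131140023469925 t 16.75
```

```bash
python3 -m jog '[[0.3,6,0,0,0,-0.1],[0,0,0,0,0,0]]'>/dev/null; python3 cr.py
```

```text
past diag 2.258118451813622 r 59.91654824683245 yaw err -0.019101692583524787 F tool [ 0.13 -7.15  0.41] z 75.76567768507236 w 25.548964945106547 j6 -1.7816183899790028 ff 3.2910706847906113 t 16.95
```

Clamping resistance has set in, so I continue in small steps.

```bash
python3 -m jog '[[0.2,4.8,0,0,0,-0.08],[0,0,0,0,0,0]]'>/dev/null; python3 cr.py
```

```text
past diag 2.3444748867160214 r 59.946089551994994 yaw err -0.012050163018947124 F tool [-0.28 -4.42 -0.08] z 75.7812007190499 w 25.982410390486177 j6 -1.8533576019288767 ff 2.475549280643463 t 17.15
```

```bash
python3 -m jog '[[0.2,4.8,0,0,0,-0.08],[0,0,0,0,0,0]]'>/dev/null; python3 cr.py
```

```text
past diag 2.4421868373194844 r 59.84236672311446 yaw err 0.006240689456237902 F tool [-0.73  0.37 -1.09] z 75.7393085711907 w 25.783686500059623 j6 -1.9253683697947932 ff 0.29704783111810684 t 17.35
```

```bash
python3 -m jog '[[0.2,4.8,0,0,0,-0.08],[0,0,0,0,0,0]]'>/dev/null; python3 cr.py
```

```text
past diag 2.5282204253595575 r 59.82309994287651 yaw err 0.01219850485871632 F tool [ 0.29  0.6  -0.08] z 75.7320677292494 w 25.89883716441538 j6 -1.9976546991133037 ff 0.12134967371821404 t 17.55
```

The force dropped at about 2.38, so the roller is on the dwell. I go a little further towards mid-dwell, then open and lift.

```bash
python3 -m jog '[[0.1,3.6,0,0,0,-0.06],[0,0,0,0,0,0],[0,-1.5,0,0,0,0],[0,0,0,0,0,0],[0,0,0,0,0,0]]'>/dev/null; python3 cr.py; python3 -m jog '[[0,0,0,0,0,0],[0,0,0,0,0,0],[0,0,0,0,0,0],[0,0,0,0,0,0]]' 45 >/dev/null; python3 cr.py; python3 -m jog '[[0,0,-8,0,0,0],[0,0,-15,0,0,0],[0,0,-20,0,0,0],[0,0,-20,0,0,0],[0,0,-25,0,0,0],[0,0,-25,0,0,0],[-40,0,0,0,0,0],[-40,0,0,0,0,0],[-40,0,0,0,0,0],[0,0,0,0,0,0],[0,0,0,0,0,0],[0,0,0,0,0,0]]'; python3 st.py; python3 - <<'E'
from h import *
b=snap("top","t7");a=bot.capture("scene")
f=lambda i:cv2.resize(i,None,fx=4,fy=4,interpolation=cv2.INTER_CUBIC)
cv2.imwrite("pics/g7.png",cv2.cvtColor(np.hstack([f(a[160:270,180:280]),f(b[155:265,210:310])]),cv2.COLOR_RGB2BGR))
for c in("top","scene"):
  for r in bot.outline_of("handle",c)[:1]:
    q=ray(r["pixel"],c,92)[:2]; d=q-[532.2,-122.8]; print(c,r["p"],r["pixel"],q,"past",(np.arctan2(d[1],d[0])+2.41)%6.283,np.hypot(*d))
E
```

```text
past diag 2.5594566231000853 r 59.75620327704686 yaw err -0.018097316132553942 F tool [-0.1  -0.27 -0.06] z 75.58469524056378 w 25.78290489412708 j6 -2.0560282184961363 ff 0.0 t 18.05
past diag 2.5592537561365143 r 59.839840985490966 yaw err -0.01977538739244622 F tool [ 0.31 -0.83 -0.  ] z 75.72387848479443 w 41.02308232817905 j6 -2.057248947463911 ff 0.0 t 18.45
time: 19.65
tool_pos: [708.9, -93.9, 189.1]
tcp_rot: [-3.142, -0.0, -2.973]
contact_force: [0.5, -0.7, -0.1]
grip_width: 41.1
finger_force: 0.0
t 19.65 pos [708.87 -93.85 189.11] rot [-3.14 -0.   -2.97] F [ 0.51 -0.72 -0.15] w 41.08353784555523 ff 0.0
scene 0.9 [216.0, 225.4] [ 573.1450682  -163.76955843] past 1.6243028639753079 57.92239056213418
```

View pics/g7.png

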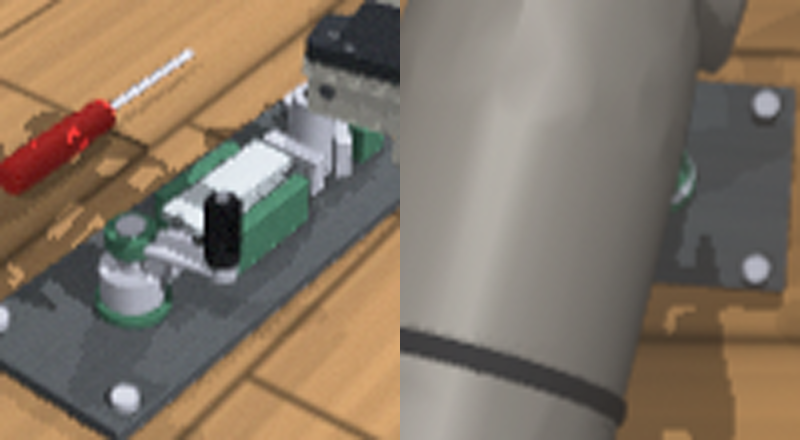

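The crank has stayed turned, with the handle at full-image pixel (235,218), and the jaw is still against the bushing. A last check of the angle follows, then the hand-in.

```bash
python3 -m jog '[[0,0,0,0,0,0],[0,0,0,0,0,0],[0,0,0,0,0,0],[0,0,0,0,0,0],[0,0,0,0,0,0],[0,0,0,0,0,0],[0,0,0,0,0,0],[0,0,0,0,0,0]]' >/dev/null; python3 - <<'E'
from h import *
a=bot.capture("scene")
g=a[195:235,225:247].max(2)<45
ys,xs=np.nonzero(g); print("dark handle px",xs.mean()+225,ys.mean()+195,len(xs))
for t in(2.40,2.5,2.54,2.6,2.8):
  th=t-2.41; print(t,proj([532.2+60*np.cos(th),-122.8+60*np.sin(th),92],"scene"))
E
```

```text
dark handle px 234.93197278911563 217.687074829932 147
2.4 [233.80661637 219.20759506]
2.5 [235.28821497 217.79573026]
2.54 [235.81413879 217.20933977]
2.6 [236.52935048 216.30990943]
2.8 [238.25443894 213.18393359]
```

```bash
python3 -c "
from plant import bot
print(bot.close_job())"
```

```text
the job is handed in; nothing more can be done
None
```

The job is handed in: the bushing stands home in the V with the jaw clamped on it, and the released crank stayed put about 0.13 rad into the 0.45 rad dwell. The clamp force was not measured directly, the bystanders were not re-measured at the end, and the hand-in returned no verdict.

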